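# Load and pin a drug cassette in the tablet dispenser

## Robot

A 7-joint arm with a two-finger parallel gripper is mounted at the origin on the work surface. World frame = base frame: x ahead of the robot, y to its left, z up, the work surface at z = 0. Lengths are in mm, angles in rad, forces in N, time in s.
With the tool pointing down it reaches from about 400 to 875 mm from the base axis. Payload 4.4 kg.
Tool frame: the origin (TCP) lies on the centre line of the jaws, within the pads' length; the fingertips stand 25 mm ahead of it and the grasp point (between the pads) lies 6 mm ahead of it (ctrl.finger_overhang is the distance from the TCP to the fingertips, in mm); z points along the fingers, y is the line along which they close (so a half turn about z gives the same grasp; the last joint's range is limited). The gripper opens to 85 mm and grips with 20 to 120 N. Pads are 22 mm wide; open, the fingers measure 114 mm over their backs; the gripper's body (76 mm by 85 mm) begins 54 mm behind the grasp point. The pads swing forward as they close: fully open they stand 13 mm farther back than shut.
Start: joints at [-1.393, 0.628, 0.038, 1.517, -0.027, 0.996, -0.02], TCP at [156.88, 630.798, 256.313] pointing down, gripper open.
Joint ranges: [-3.06, 3.06], [-0.37, 2.12], [-1.25, 1.32], [0.18, 2.47], [-1.1, 4.24], [0.23, 1.98], [-2.94, 2.94]. Speed limits (rad/s): [2.57, 2.57, 3.14, 3.14, 3.14, 3.14, 3.14].

## Interface

Orientations are given as [roll, pitch, yaw] about the fixed x, y, z axes, in that order (R = Rz(yaw) Ry(pitch) Rx(roll)).
In Python, from cell import ctrl gives the robot as it stands. The module is installed in compiled form; this text tells all that it offers.
- The arm moves only by the tool play_rows, never from a script. Its argument "targets" is a list of rows, each a list of 5 numbers: the closure, from 0 (fully open) to 1 (shut), then the shift along the tool's x, y, z in cm, then the turn about the tool's z in degrees. In form: [[gripper, dx, dy, dz, spin], ...]. A call has 1 to 10 rows; each row is the pose to reach, as a shift and turn from the pose commanded when the call began, along the tool's axes at that moment; what a row does not reach only later rows make up. A row lasts 1/10 s, in which the tool goes at most 50 mm and 8.59 degrees, less where a joint would pass 70% of its speed; a pose out of reach is approached as far as the arm can. A call with a gripper value outside its range is refused whole. The fingers move at their own pace and stop on an object; the grip force is fixed at half the most. Time passes only in rows, so rows that repeat a pose let the fingers close. It gives the time, the measured TCP pose, the force, the opening and the grip force at its end, in the units of the state.
- ctrl.read_state(): the state, without advancing time (a new reading comes with each control period).
- ctrl.get_image(name): name is "side" or "top" or "wrist"; returns (picture, depth): 384x512x3 uint8, red, green, blue; 384x512 float32, mm along the optical axis (not along the pixel's ray), 0 where there is no reading.
- ctrl.calibration(name): a dict with "vfov" (degrees; the focal length in pixels is half the picture's height over the tangent of half this angle, whatever the lens; pixels are square), "cx", "cy" (the principal point, pixels), "extrinsics" (4x4, takes a point from camera to world coordinates); the wrist camera has in their place "mount" (4x4, takes a point from camera to tool coordinates, whose origin is the TCP and whose axes are the flange's). Camera axes: x right, y down, z forward; pixel columns grow to the right and rows downward; lengths in mm; the calibration is good to about 2 mm. A picture is of the moment at which its call begins: read the wrist's pose just before it. calibration takes no time and is no camera call.
- ctrl.finish_job(): hands the job in; it is judged then, once.
Trained networks look in the newest picture that a camera, given by its name, has taken for a name from the list of things; names that differ only in an ending like _2 or _b are one class to them, and where a whole thing is asked for, a point or a joint stands for the part that bears it (a point fixed in the world has none). Each returns a list of dicts, best first, with "confidence" (0 to 1); they miss things now and then, are a little off and sometimes report something else, mostly with a low value. They report only what shows in the picture. A call takes as long as a camera call. They do not tell look-alikes from the thing itself.
- ctrl.search_frame(camera, name): "bbox" ([left, top, right, bottom] in pixels, round what is visible of it).
- ctrl.trace(camera, name): "pixels" (384x512 bool, what is visible of it) and "bbox" ([left, top, right, bottom] in pixels, round what is visible of it).
The state is a dict: "clock": time; "qpos": joint angles; "qd": joint speeds; "tau": joint torques, N m; "eef_pos": TCP position; "tool_rot": TCP orientation; "force": force on the tool from outside, world axes, zero at the start; "torque": the same for the moment, N m; "width": finger opening in mm; "gripper_force": force on a finger pad.
Only numpy, scipy, OpenCV 4.12 (cv2) and the standard library are available. Lean on these libraries where they do the work, as an engineer would, in place of code of your own. Each camera call takes 0.05 s, during which the arm holds its last target. There are 200 camera calls.

## Task

Push the teal drug cassette off the dispenser's apron, through the orange dust flap and into its bay, until the flap has dropped shut behind it; the sprung contact inside leaves it a few millimetres short of home. Then take the red-headed tapered pin out of the wooden pen stand and press it, point down, through the hole in the cassette's front plate and the hole in the sill under it until its collar sits on the plate, so that the taper draws the cassette home, and leave it standing there. Leave the markers, the pen stand and everything else on the counter where they are.

Things in the scene. Friction and masses are not known exactly. Their poses are not given: they have to be found in the camera images.
- dispenser: White counter-top tablet dispenser, fixed, 435 mm long, 160 mm wide. Origin on the counter straight below its sill hole; x points from the open apron into the bay, z up. A flat apron, 52 mm above the counter, runs from x = -235 to 200 mm. The roofed bay begins at x = 30 mm: 94 mm wide, roof top 112 mm above the counter, display head 197 mm high from x = 128 mm on.
- sill_hole (a point): Centre of the 18.5 mm sill hole in the apron's top face, 52 mm above the counter; axes as the dispenser's. The apron is 12 mm thick here, hollow below down to the counter. Side guides, 14 mm high above the apron, funnel from 144 mm apart at dispenser x = -35 mm to 94 mm apart at x = 30 mm.
- flap (a joint): Orange dust flap, 88 mm wide, 32 mm high, 3 mm thick, hinged along its top edge 96 mm above the counter at dispenser x = 36 mm. 0 = hanging shut; grows to 1.5 rad as it swings into the bay; a weak spring (about 1 N at its edge) shuts it. Lower edge 12 mm above the apron: the cassette's front plate passes under it. It drops shut once the cassette's hole is less than 10 mm short of the sill hole.
- cassette: Drug cassette, 0.3 to 0.5 kg, lying loose on the apron, 200 mm long, 90 mm wide. Origin in its underside below its locking hole; x points to its nose, z up. Teal closed box 34 mm high from x = 80 to 162 mm; before it a bare green plate 8 mm thick from x = -38 mm; a turned-up lip (x = -38 to -30 mm, full width, top 28 mm above the underside) to push on.
- cassette_hole (a point): Centre of the cassette's 18.5 mm locking hole, in the top face of the plate. In the bay a sprung block meets the nose when this hole is 7 mm short of the sill hole and pushes back with 4.5 N, rising to 6.6 N with the holes in line; rigid stops come 3 mm past that. Let go, the cassette comes back until the hole is 6 to 8 mm short (towards the apron's open end).
- cassette_lip (a point): Middle of the outer face of the cassette's lip, 18 mm above the underside. At the start the lip may overhang the open end of the apron by up to 65 mm and the cassette may lie a little askew.
- pen_stand: Heavy wooden pen stand, fixed, 144 mm long (its y axis), 50 mm wide (x), 64 mm high, with three upright 18.5 mm holes, 60 mm deep, at y = -46, 0 and 46 mm. The pin and two markers stand in them in any order. Origin: centre of its underside.
- taper_pin: Locking pin, 120 g, 96 mm long, hanging by its collar, point down, in the stand. Origin at the point, z towards the head. Polished taper from 4 mm across to 17 mm at z = 34 mm, 17 mm shank to z = 56, collar 30 mm across from z = 56 to 61, cylindrical red head 24 mm across to z = 96. Fully down in the dispenser its point is 4 mm above the counter; drawing the cassette home takes 5 to 15 N.
- pin_head (a point): Centre of the top of the pin's red head.
- marker1: White marker with a blue cap, 17 mm across, 115 mm long, standing in the pen stand, its top 119 mm above the counter. Origin at its foot. Leave alone.
- marker2: White marker with a black cap, 17 mm across, 115 mm long, standing in the pen stand, its top 119 mm above the counter. Origin at its foot. Leave alone.
- saline1: Clear bottle, 66 mm across, 170 mm high, standing on the counter. Origin at the centre of its foot. Leave alone.
- saline2: Clear bottle, 66 mm across, 170 mm high, standing on the counter. Origin at the centre of its foot. Leave alone.
- pill_jar: White jar with a blue cap, 60 mm across, 85 mm high, standing on the counter. Origin at the centre of its foot. Leave alone.
- carton1: White and teal medicine carton lying flat on the roof of the dispenser's bay, across it, 55 x 125 x 24 mm (x, y, z), its top 136 mm above the counter. Origin at the centre of its underside. Leave alone.
- carton2: White and pink medicine carton lying flat, 60 x 105 x 45 mm (x, y, z). Origin at the centre of its underside. Leave alone.
- stapler: Blue and black stapler, 150 mm long (x), 34 mm wide, 50 mm high. Origin at the centre of its underside. Leave alone.
- wash_bottle: Amber bottle with a white cap, 60 mm across, 160 mm high, standing on the counter. Origin at the centre of its foot. Leave alone.
Mind the look-alikes: they are no part of the job. There is more than one size of the cassette; the job needs the smaller.

How it is judged:
By the outcome, as a careful person would: the job done as asked, in the order asked, and still so for the second after the job is handed in, with the robot touching nothing.
It also fails if it takes over 64 s, if anything falls off the work surface, if the arm or the gripper's body presses on something with over 40 N, if the wrist force passes 120 N, or if a joint passes its speed limit or range.

## Working session

There is one attempt and no reset: what is moved stays moved. The work goes in short steps, Python scripts to look and compute and a tool call to move; the robot and the scene stay as the last step left them, time stands still between calls to the robot, and variables do not carry over. Pictures are saved under pics/ and viewed, at most 11 in all, crops included, and the job is handed in when it is done.

Besides the shell and the picture viewer there is one more tool, called after "Call:" in YAML: its name, and indented under it one key for each argument. play_rows: Moves the arm, as the interface text tells. Its arguments: {"type":"object","properties":{"targets":{"type":"array"}},"required":["targets"]}

```bash
mkdir -p pics; cat > h.py <<'E'
import numpy as np, cv2
from cell import ctrl
from scipy.spatial.transform import Rotation as R
def cam(name):
    s=ctrl.read_state(); im,d=ctrl.get_image(name); c=ctrl.calibration(name)
    f=192/np.tan(np.radians(c['vfov'])/2)
    if name=='wrist':
        T=np.eye(4);T[:3,:3]=R.from_euler('xyz',s['tool_rot']).as_matrix();T[:3,3]=s['eef_pos'];T=T@np.array(c['mount'])
    else: T=np.array(c['extrinsics'])
    v,u=np.mgrid[:384,:512]
    P=np.stack([(u-c['cx'])/f*d,(v-c['cy'])/f*d,d],-1)@T[:3,:3].T+T[:3,3]
    P[d<=0]=np.nan
    return im,d,P,T,f,c
def save(n,im): cv2.imwrite('pics/'+n,im[...,::-1])
E
python3 - <<'E'
from h import *
s=ctrl.read_state();print(s)
o=[]
for n in('top','side'):
    im,d,P,T,f,c=cam(n); np.savez(n,im=im,P=P);o.append(im);print(n,T.round(2).tolist(),f)
    for t in('cassette','taper_pin','pen_stand','dispenser','flap','cassette_lip','marker1','cassette_hole'):
        for r in ctrl.trace(n,t)[:3]:
            m=r['pixels']; print(t,round(r['confidence'],2),np.round(r['bbox']),np.nanmedian(P[m],0).round(),np.nanpercentile(P[m],[2,98],axis=0).round().tolist())
save('a.png',np.vstack(o)[:, :])
save('top.png',cv2.resize(o[0],(800,600)));save('side.png',cv2.resize(o[1],(800,600)))
E
```

```text
{'clock': 0.0, 'qpos': array([-1.39281627,  0.62934974,  0.03844625,  1.51835532, -0.0269706 ,
        0.99633253, -0.02000625]), 'qd': array([-5.45213304e-04,  3.71968389e-04,  5.67229518e-04, -9.36579155e-04,
       -3.36788958e-04, -5.72871880e-05,  8.97437230e-05]), 'tau': array([-1.81081253e-05, -5.63404548e+01,  1.22604623e+00, -1.93447298e+01,
        1.09441139e-02,  1.04181041e-02,  2.06531001e-05]), 'eef_pos': array([156.73308172, 630.22070496, 255.39086552]), 'tool_rot': array([-3.13966655e+00,  5.28151609e-05,  2.89781921e+00]), 'force': array([ 0.25446453,  0.31222581, -0.24942599]), 'torque': array([ 0.0562509 , -0.02956443, -0.01024294]), 'gripper_force': 0.0, 'width': 85.33175080845233}
top [[-0.0, -0.99, 0.15, 217.85], [-1.0, -0.0, -0.01, -35.23], [0.01, -0.15, -0.99, 1449.25], [0.0, 0.0, 0.0, 1.0]] 485.9389037122363
cassette 0.84 [ 64. 231. 159. 331.] [184. 354.  16.] [[63.0, 236.0, 5.0], [302.0, 465.0, 53.0]]
cassette 0.68 [228. 158. 302. 204.] [461. -81.  64.] [[403.0, -180.0, 55.0], [519.0, 11.0, 92.0]]
taper_pin 0.66 [365. 138. 377. 148.] [ 567. -385.   97.] [[5
[... 1791 characters left out ...]
_lip 0.89 [128. 118. 209. 170.] [186. 345.  19.] [[57.0, 219.0, 3.0], [306.0, 461.0, 50.0]]
cassette_lip 0.8 [263. 172. 303. 227.] [459. -84.  68.] [[403.0, -188.0, 56.0], [514.0, 7.0, 88.0]]
marker1 0.75 [226. 228. 262. 281.] [ 330. -227.   36.] [[302.0, -284.0, 7.0], [360.0, -150.0, 47.0]]
marker1 0.57 [329. 266. 337. 286.] [ 480. -382.   99.] [[475.0, -385.0, 65.0], [488.0, -374.0, 120.0]]
marker1 0.5 [350. 259. 360. 286.] [ 525. -388.   99.] [[520.0, -391.0, 66.0], [534.0, -377.0, 120.0]]
cassette_hole 0.72 [268. 169. 305. 227.] [461. -84.  67.] [[403.0, -189.0, 55.0], [517.0, 7.0, 88.0]]
cassette_hole 0.57 [127. 116. 210. 171.] [187. 344.  18.] [[54.0, 219.0, 2.0], [311.0, 456.0, 50.0]]
```

View pics/top.png

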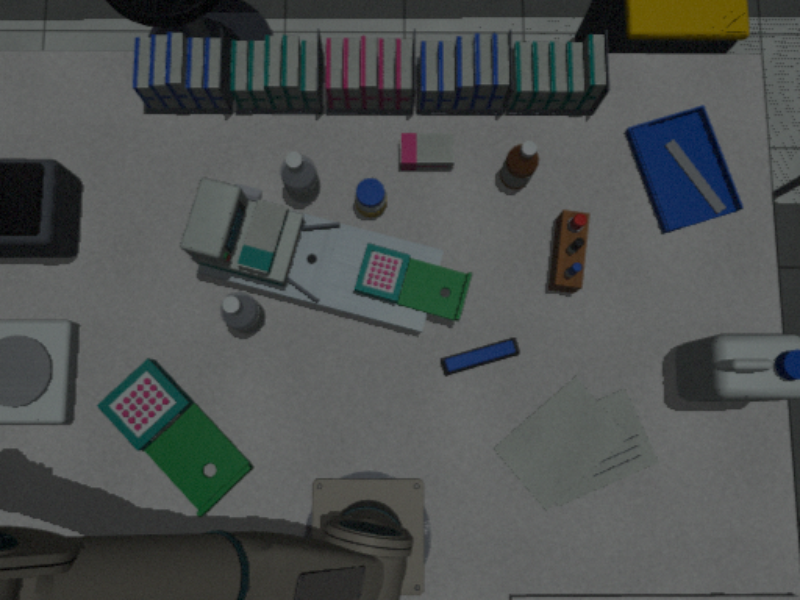

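View pics/side.png

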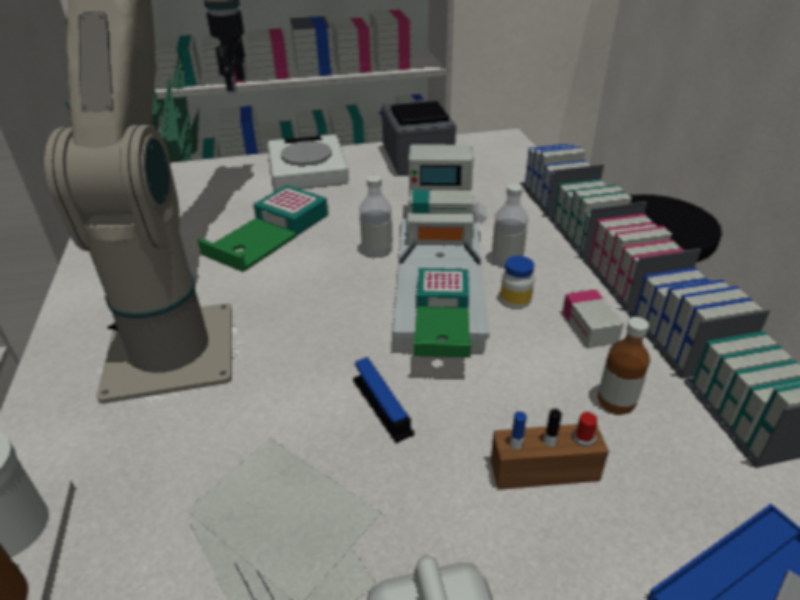

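The top picture (800 px scale) shows the small cassette on the apron with its hole at (446,293) and the sill hole at (312,259). The red pin is at (579,221) in the stand, with the black and blue markers below it. The large look-alike cassette is at lower left. The side picture agrees: the pin is the right-most of the three, and the flap hangs shut.

```bash
cat >> h.py <<'E'
def ray(px,z,T,f,c):
    d=T[:3,:3]@np.array([(px[0]-c['cx'])/f,(px[1]-c['cy'])/f,1]); o=T[:3,3]; return o+d*(z-o[2])/d[2]
def shift(target,yaw):  # tool-axes shift cm, spin deg, from now
    s=ctrl.read_state(); M=R.from_euler('xyz',s['tool_rot']).as_matrix()
    sp=np.degrees(yaw-s['tool_rot'][2]); sp=-((sp+180)%360-180)   # tool z is down
    return (M.T@(np.array(target)-s['eef_pos'])/10).round(2),round(sp,1)
E
python3 - <<'E'
from h import *
A=np.load('top.npz');im,P=A['im'],A['P']
c=ctrl.calibration('top');T=np.array(c['extrinsics']);f=192/np.tan(np.radians(c['vfov'])/2)
hsv=cv2.cvtColor(im,cv2.COLOR_RGB2HSV)
v,u=np.mgrid[:384,:512]
def mm(m,z,n):
    m=cv2.morphologyEx(m.astype(np.uint8),cv2.MORPH_OPEN,np.ones((2,2)))
    ys,xs=np.nonzero(m); q=np.array([ray(p,z,T,f,c)[:2] for p in zip(xs,ys)],np.float32)
    r=cv2.minAreaRect(q); print(n,len(q),np.round(r[0],1),np.round(r[1],1),'ang',round(r[2],2),np.round(cv2.boxPoints(r)).tolist())
reg=(u>220)&(u<310)&(v>150)&(v<212)
H,S,V=hsv[...,0],hsv[...,1],hsv[...,2]
mm(reg&(H>40)&(H<75)&(S>120),60,'green')
mm(reg&(H>78)&(H<100)&(S>100)&(P[...,2]>75),86,'teal')
ap=(P[...,2]>46)&(P[...,2]<58)&(u>120)&(u<300)&(v>130)&(v<215)&(S<60)
mm(ap,52,'apron')
mm((u>340)&(u<385)&(v>130)&(v<192)&(H<20)&(S>110)&(P[...,2]>55)&(P[...,2]<72)&(V>40),64,'stand')
mm((u>355)&(u<385)&(v>130)&(v<155)&((H<6)|(H>173))&(S>150)&(P[...,2]>90),104,'pin')
g=cv2.cvtColor(im,cv2.COLOR_RGB2GRAY)
for n,(x,y),z in(('sill',(200,166),52),('cass',(285,187),60)):
    w=g[y-6:y+7,x-6:x+7].astype(float); k=np.clip(np.median(w)-w-15,0,None); yy,xx=np.mgrid[y-6:y+7,x-6:x+7]
    p=((xx*k).sum()/k.sum(),(yy*k).sum()/k.sum()); print(n,p,ray(p,z,T,f,c).round(1))
E
```

```text
green 1164 [ 445.8 -125. ] [116.5  88.3] ang 74.09 [[387.0, -169.0], [472.0, -193.0], [504.0, -81.0], [419.0, -57.0]]
teal 394 [473.5 -29.8] [81.2 89.9] ang 73.9 [[419.0, -56.0], [505.0, -81.0], [528.0, -3.0], [442.0, 22.0]]
apron 3376 [520.7  80.4] [434.3 200.6] ang 75.1 [[368.0, -104.0], [562.0, -155.0], [673.0, 264.0], [480.0, 316.0]]
stand 488 [ 522.9 -383.1] [ 49.  141.2] ang 81.59 [[449.0, -397.0], [589.0, -418.0], [596.0, -369.0], [457.0, -349.0]]
pin 53 [ 568.1 -389.4] [20.  20.9] ang 87.97 [[557.0, -399.0], [578.0, -400.0], [579.0, -380.0], [558.0, -379.0]]
sill (np.float64(199.09113300492612), np.float64(165.27216748768473)) [508.7 106.   52. ]
cass (np.float64(284.7142857142857), np.float64(184.0)) [ 452.1 -143.8   60. ]
```

```bash
python3 - <<'E'
from h import *
print(np.round(ctrl.calibration('wrist')['mount'],2).tolist())
print(shift([500,50,256],1.309)); print(shift([425,-200,256],1.309))
E
```

```text
[[0.0, -0.96, -0.27, 68.98], [1.0, 0.0, -0.0, 0.24], [0.0, -0.27, 0.96, -118.21], [0.0, 0.0, 0.0, 1.0]]
(array([-4.732e+01, -4.808e+01,  3.000e-02]), np.float64(91.0))
(array([-4.608e+01, -7.415e+01,  3.000e-02]), np.float64(91.0))
```

Call:
play_rows:
  targets:
    - [0,-47.3,-48.1,0,91]
    - [0,-47.3,-48.1,0,91]
    - [0,-47.3,-48.1,0,91]
    - [0,-47.3,-48.1,0,91]
    - [0,-47.3,-48.1,0,91]
    - [0,-47.3,-48.1,0,91]
    - [0,-47.3,-48.1,0,91]
    - [0,-47.3,-48.1,0,91]
    - [0,-47.3,-48.1,0,91]
    - [0,-47.3,-48.1,0,91]

```text
clock: 1.9
eef_pos: [411.9, 198.6, 256.7]
tool_rot: [3.141, -0.001, 1.392]
force: [1.6, 0.4, -0.0]
width: 85.2
gripper_force: 0.0
```

```bash
python3 - <<'E'
from h import *
print(ctrl.read_state()['qpos'].round(2),ctrl.read_state()['tool_rot']);print(shift([425,-200,256],1.309))
E
```

```text
[-0.87  0.39  0.49  2.04 -0.26  0.77 -0.4 ] [ 3.14087245e+00 -1.09090956e-03  1.39212299e+00]
(array([-39.  ,   8.38,   0.04]), np.float64(4.8))
```

Call:
play_rows:
  targets:
    - [0.4,-39,8.4,0,4.8]
    - [0.4,-39,8.4,0,4.8]
    - [0.4,-39,8.4,0,4.8]
    - [0.4,-39,8.4,0,4.8]
    - [0.4,-39,8.4,0,4.8]
    - [0.4,-39,8.4,0,4.8]
    - [0.4,-39,8.4,0,4.8]
    - [0.4,-39,8.4,0,4.8]
    - [0.4,-39,8.4,0,4.8]
    - [0.4,-39,8.4,0,4.8]

```text
clock: 2.9
eef_pos: [426.2, -199.7, 256.3]
tool_rot: [-3.142, 0.0, 1.31]
force: [0.4, 0.3, 0.0]
width: 51.3
gripper_force: 0.0
```

```bash
python3 - <<'E'
from h import *
im,d,P,T,f,c=cam('wrist');np.savez('w1',im=im,P=P,T=T);save('w1.png',cv2.resize(im,(800,600)))
print(ctrl.read_state()['eef_pos'],ctrl.read_state()['qpos'].round(2),ctrl.read_state()['width'])
hsv=cv2.cvtColor(im,cv2.COLOR_RGB2HSV)
g=(hsv[...,0]>40)&(hsv[...,0]<75)&(hsv[...,1]>120)&(P[...,2]>52)&(P[...,2]<66)
l=(hsv[...,0]>40)&(hsv[...,0]<75)&(P[...,2]>73)&(P[...,2]<86)
for n,m in(('plate',g),('lip',l)):
    q=P[m][:,:2].astype(np.float32);r=cv2.minAreaRect(q);print(n,len(q),np.nanmedian(P[m][:,2]),r,cv2.boxPoints(r).round(1).tolist())
ap=(np.abs(P[...,2]-52)<3)&(hsv[...,1]<70)
q=P[ap][:,:2].astype(np.float32);r=cv2.minAreaRect(q);print('apron',len(q),np.nanmedian(P[ap][:,2]),r,cv2.boxPoints(r).round(1).tolist())
E
```

```text
[ 426.40480028 -198.01901695  256.12363541] [-0.01  0.42  0.54  2.01 -0.3   0.79  0.44] 51.22411702999299
plate 9146 60.67596328970723 ((451.84783935546875, -118.82554626464844), (110.56503295898438, 88.18304443359375), 73.99324798583984) [[394.20001220703125, -159.8000030517578], [479.0, -184.10000610351562], [509.5, -77.80000305175781], [424.70001220703125, -53.5]]
lip 998 80.26559686267422 ((556.1368408203125, -166.11935424804688), (150.60411071777344, 320.3858337402344), 63.004390716552734) [[379.20001220703125, -160.5], [664.7000122070312, -305.8999938964844], [733.0999755859375, -171.6999969482422], [447.6000061035156, -26.299999237060547]]
apron 6312 52.6302197805046 ((537.7765502929688, -179.73599243164062), (276.43145751953125, 395.6159362792969), 15.185542106628418) [[352.6000061035156, -25.0], [456.20001220703125, -406.79998779296875], [723.0, -334.3999938964844], [619.4000244140625, 47.400001525878906]]
```

View pics/w1.png

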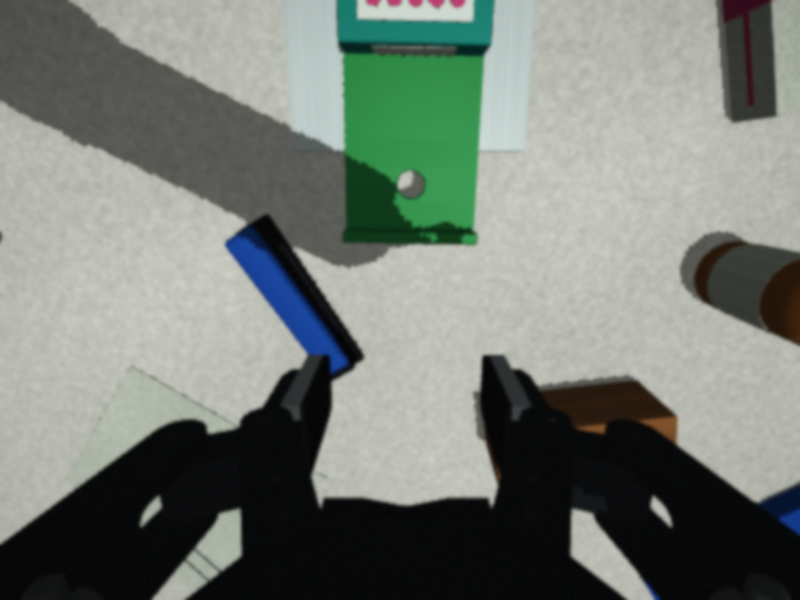

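The wrist view shows the plate lip at (345–475,238), the cassette hole at (411,184) and the apron end at row 150 between columns 300 and 525. I'll fit the apron edges next.

```bash
python3 - <<'E'
from h import *
A=np.load('w1.npz');im,P,T=A['im'],A['P'],A['T'];c=ctrl.calibration('wrist');f=192/np.tan(np.radians(c['vfov'])/2);print(c['cx'],c['cy'],f)
z=P[...,2]
L,Rr=[],[]
for v in range(5,85,4):
    ok=np.nonzero((z[v]>44)&(z[v]<58))[0]; ok=ok[(ok>150)&(ok<370)]
    L.append(ray((ok.min()-.5,v),52,T,f,c)[:2]);Rr.append(ray((ok.max()+.5,v),52,T,f,c)[:2])
for q in(L,Rr):
    vx,vy,x,y=cv2.fitLine(np.float32(q),cv2.DIST_HUBER,0,.01,.01).ravel(); print('edge ang',np.degrees(np.arctan2(vy,vx))%180,'x at y=-80',x+vx/vy*(-80-y))
print('casshole',ray((411*.64,184*.64),60,T,f,c))
print('lip top ends',ray((345*.64,240*.64),80,T,f,c),ray((476*.64,240*.64),80,T,f,c))
A=np.load('top.npz');P=A['P'];c=ctrl.calibration('top');T=np.array(c['extrinsics']);f=192/np.tan(np.radians(c['vfov'])/2)
print('apron corners top',[ray((x*.64,y*.64),52,T,f,c)[:2].round() for x,y in((418,331),(441,248))])
E
```

```text
259.38355311234636 189.32820050176463 284.64913725219867
edge ang 74.82002 x at y=-80 377.59576
edge ang 75.438705 x at y=-80 543.39453
casshole [ 445.6196516 -143.0137676   60.       ]
lip top ends [ 393.95958031 -166.00547013   80.        ] [ 478.09464004 -188.42403643   80.        ]
apron corners top [array([372., -94.]), array([ 529., -138.])]
```

```bash
python3 - <<'E'
from h import *
print(ctrl.finger_overhang,shift([422.1,-222.6,85],1.3107),ctrl.read_state()['eef_pos'])
E
```

```text
25.0 (array([-2.5 ,  0.22, 17.11]), np.float64(0.2)) [ 426.40480028 -198.01901695  256.12363541]
```

Call:
play_rows:
  targets:
    - [0.4,-2.5,0.2,2,0]
    - [0.4,-2.5,0.2,6,0]
    - [0.4,-2.5,0.2,10,0]
    - [0.4,-2.5,0.2,14,0]
    - [0.4,-2.5,0.2,17.1,0]
    - [0.4,-2.5,0.2,17.1,0]
    - [0.4,-2.5,0.2,17.1,0]

```text
clock: 3.65
eef_pos: [422.5, -221.8, 85.6]
tool_rot: [-3.141, -0.001, 1.316]
force: [-0.5, -0.4, -0.7]
width: 51.0
gripper_force: 0.0
```

Call:
play_rows:
  targets:
    - [0.4,1.0,0,0,0]
    - [0.4,2.0,0,0,0]
    - [0.4,2.5,0,0,0]
    - [0.4,3.0,0,0,0]
    - [0.4,3.5,0,0,0]
    - [0.4,4.0,0,0,0]
    - [0.4,4.5,0,0,0]
    - [0.4,5.0,0,0,0]
    - [0.4,5.5,0,0,0]
    - [0.4,6.0,0,0,0]

```text
clock: 4.65
eef_pos: [437.3, -164.9, 85.3]
tool_rot: [-3.141, 0.0, 1.314]
force: [-0.3, -4.5, 2.9]
width: 51.1
gripper_force: 2.1
```

```bash
python3 - <<'E'
from h import *
s=ctrl.read_state();print(s['force'],s['eef_pos'])
im,d,P,T,f,c=cam('wrist');save('w2.png',im)
e=np.array([np.cos(1.3107),np.sin(1.3107)])
hsv=cv2.cvtColor(im,cv2.COLOR_RGB2HSV)
g=(hsv[...,0]>40)&(hsv[...,0]<75)&(hsv[...,1]>120)&(P[...,2]>52)&(P[...,2]<66)
q=P[g][:,:2].astype(np.float32);r=cv2.minAreaRect(q);print(r)
a=(q-[509.5,106])@e;print(np.percentile(a,[.5,99.5]),'lat',np.percentile((q-[509.5,106])@np.array([-e[1],e[0]]),[1,99]),'tcp',(s['eef_pos'][:2]-[509.5,106])@e)
E
```

```text
[-0.26753495 -4.45057454  2.92344298] [ 437.33227025 -164.94556885   85.27222718]
((454.74462890625, -100.2703857421875), (97.16975402832031, 89.83745574951172), 75.2984848022461)
[-261.48984973 -165.49861037] lat [-43.70842274  43.51496761] tcp -280.3920092582805
```

View pics/w2.png

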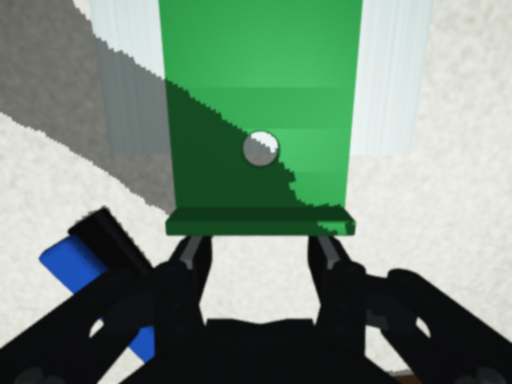

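The picture shows both pads flat on the lip (row ~230), with the cassette square and centred on the apron.

Call:
play_rows:
  targets:
    - [0.4,1,0,0,0]
    - [0.4,2.5,0,0,0]
    - [0.4,4,0,0,0]
    - [0.4,5.5,0,0,0]
    - [0.4,7,0,0,0]
    - [0.4,8.5,0,0,0]
    - [0.4,10,0,0,0]
    - [0.4,11.5,0,0,0]
    - [0.4,13,0,0,0]
    - [0.4,14,0,0,0]

```text
clock: 5.7
eef_pos: [472.2, -28.9, 85.1]
tool_rot: [-3.14, 0.001, 1.314]
force: [-0.9, -5.0, 4.6]
width: 51.4
gripper_force: 2.8
```

```bash
cat > m.py <<'E'
from h import *
s=ctrl.read_state()
im,d,P,T,f,c=cam('wrist');np.savez('last',im=im,P=P,T=T)
e=np.array([np.cos(1.3107),np.sin(1.3107)])
hsv=cv2.cvtColor(im,cv2.COLOR_RGB2HSV)
g=(hsv[...,0]>40)&(hsv[...,0]<75)&(hsv[...,1]>120)&(P[...,2]>52)&(P[...,2]<66)
q=P[g][:,:2].astype(np.float32);r=cv2.minAreaRect(q);print(r)
a=(q-[509.5,106])@e;print(np.percentile(a,[.5,99.5]),'lat',np.percentile((q-[509.5,106])@np.array([-e[1],e[0]]),[1,99]),'tcp',(s['eef_pos'][:2]-[509.5,106])@e,s['eef_pos'],s['force'])
E
python3 m.py
```

```text
((489.5202941894531, 35.7255859375), (97.05371856689453, 90.34877014160156), 75.4220199584961)
[-121.13242177  -25.21720939] lat [-42.42714667  44.84539414] tcp -139.99093673169028 [472.23660729 -28.94667757  85.09110584] [-0.88532185 -4.97799969  4.63523059]
```

Call:
play_rows:
  targets:
    - [0.4,1,0,0,0]
    - [0.4,2,0,0,0]
    - [0.4,3,0,0,0]
    - [0.4,4,0,0,0]
    - [0.4,5,0,0,0]
    - [0.4,6,0,0,0]
    - [0.4,7,0,0,0]
    - [0.4,8,0,0,0]
    - [0.4,8.7,0,0,0]
    - [0.4,8.7,0,0,0]

```text
clock: 6.75
eef_pos: [494.4, 54.9, 85.0]
tool_rot: [-3.14, 0.001, 1.315]
force: [-0.6, -2.2, 0.9]
width: 51.3
gripper_force: 1.6
```

```bash
python3 m.py; python3 -c "
from h import *
im,d,P,T,f,c=cam('wrist');save('w3.png',im)"
```

```text
((507.02972412109375, 106.33000183105469), (69.06179809570312, 92.36885833740234), 75.13958740234375)
[-34.45157523  33.76486777] lat [-42.34568572  45.0582758 ] tcp -53.27856255949375 [494.35731496  54.89689465  85.01353737] [-0.57127736 -2.20275036  0.94122459]
```

View pics/w3.png

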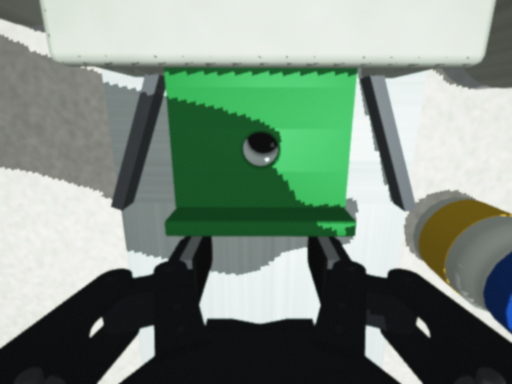

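The picture shows the sill hole (dark) still about 8 mm ahead of the cassette hole, and the lip still on the fingers. I'll push on slowly.

Call:
play_rows:
  targets:
    - [0.4,0.2,0,0,0]
    - [0.4,0.4,0,0,0]
    - [0.4,0.6,0,0,0]
    - [0.4,0.6,0,0,0]

```text
clock: 7.25
eef_pos: [495.0, 57.8, 85.0]
tool_rot: [-3.14, 0.003, 1.312]
force: [-3.2, -9.7, 2.8]
width: 51.2
gripper_force: 4.7
```

```bash
python3 m.py; python3 - <<'E'
from h import *
print(ctrl.trace('wrist','flap')[:1] and 'flapseen')
im,d,P,T,f,c=cam('side')
for r in ctrl.trace('side','flap')[:2]: print(r['confidence'],r['bbox'],np.nanpercentile(P[r['pixels']],[5,50,95],axis=0).round().tolist())
w=np.load('last.npz')['im'][100:260,150:370]
save('c4.png',np.hstack([cv2.resize(w,(440,320)),cv2.resize(im[110:190,240:330],(360,320))]))
E
```

```text
((507.2831115722656, 107.01763153076172), (64.67591094970703, 92.19216918945312), 75.25618743896484)
[-31.61170353  32.24192189] lat [-42.25852671  45.09766523] tcp -50.289386212650975 [495.024214    57.81263237  85.03136029] [-3.16248708 -9.6657056   2.78698641]
[]
0.55 [327.9, 262.1, 337.4, 286.2] [[475.0, -384.0, 63.0], [480.0, -382.0, 97.0], [488.0, -372.0, 119.0]]
```

View pics/c4.png

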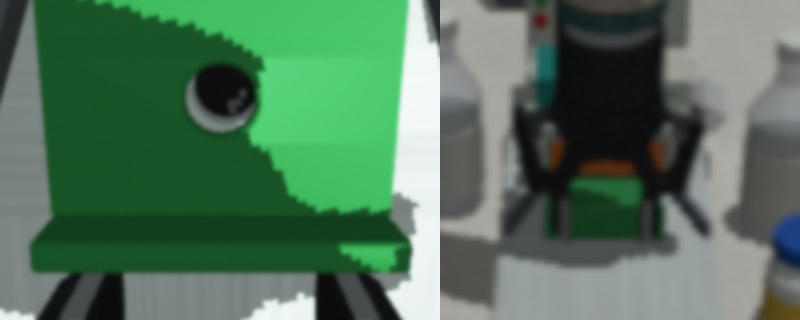

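The flap (orange) hangs shut again and the hole is about 3–4 mm short with the spring pressed. I'll back off and go up.

Call:
play_rows:
  targets:
    - [0.4,-0.5,0,0,0]
    - [0.4,-1.5,0,0,0]
    - [0.4,-3,0,0,0]
    - [0.4,-4,0,0,0]
    - [0.4,-5,0,-4,0]
    - [0.4,-5,0,-8,0]
    - [0.4,-5,0,-12,0]
    - [0.4,-5,0,-15,0]
    - [0.4,-5,0,-15,0]

```text
clock: 8.35
eef_pos: [486.2, 11.9, 238.8]
tool_rot: [3.135, -0.004, 1.315]
force: [0.5, 0.4, -0.4]
width: 51.3
gripper_force: 0.0
```

```bash
python3 m.py; python3 - <<'E'
from h import *
im,d,P,T,f,c=cam('side');save('s5.png',cv2.resize(im[110:200,240:340],(600,540)))
T=np.load('last.npz')['T']
print(shift([560,-388,235],-0.149))
for r in ctrl.trace('side','flap')[:2]: print(r['confidence'],r['bbox'],np.nanpercentile(P[r['pixels']],[5,50,95],axis=0).round().tolist())
E
```

```text
((507.1372985839844, 106.17940521240234), (72.99089050292969, 89.97093200683594), 75.08403015136719)
[-36.28346018  35.35237916] lat [-41.65975756  44.90266201] tcp -96.88176710671259 [486.20498481  11.94559663 238.81055013] [ 0.45919026  0.41102319 -0.37817521]
(array([-3.682e+01,  1.750e+01,  1.000e-02]), np.float64(83.9))
0.8 [269.5, 143.4, 293.5, 154.9] [[486.0, 130.0, 64.0], [521.0, 139.0, 81.0], [556.0, 148.0, 97.0]]
```

Call:
play_rows:
  targets:
    - [0.4,-36.8,17.5,0,83.9]
    - [0.4,-36.8,17.5,0,83.9]
    - [0.4,-36.8,17.5,0,83.9]
    - [0.4,-36.8,17.5,0,83.9]
    - [0.4,-36.8,17.5,0,83.9]
    - [0.4,-36.8,17.5,0,83.9]
    - [0.4,-36.8,17.5,0,83.9]
    - [0.4,-36.8,17.5,0,83.9]
    - [0.4,-36.8,17.5,0,83.9]
    - [0.4,-36.8,17.5,0,83.9]

```text
clock: 9.5
eef_pos: [557.8, -391.4, 232.4]
tool_rot: [-3.142, 0.004, -0.16]
force: [-0.4, 0.7, 0.2]
width: 51.1
gripper_force: 0.0
```

Call:
play_rows:
  targets:
    - [0.4,0,0,0,0]
    - [0.4,0,0,0,0]

```text
clock: 9.7
eef_pos: [559.3, -387.8, 233.5]
tool_rot: [-3.14, 0.002, -0.148]
force: [0.7, -0.2, -0.4]
width: 51.1
gripper_force: 0.0
```

```bash
cat > pin.py <<'E'
from h import *
s=ctrl.read_state();print(s['eef_pos'],s['tool_rot'],s['qpos'].round(2))
im,d,P,T,f,c=cam('wrist')
hsv=cv2.cvtColor(im,cv2.COLOR_RGB2HSV);H,S=hsv[...,0],hsv[...,1]
m=((H<6)|(H>173))&(S>150)&(P[...,2]>99)&(P[...,2]<110)
ys,xs=np.nonzero(m);q=np.array([ray(p,104,T,f,c)[:2] for p in zip(xs,ys)],np.float32)
(cx,cy),r=cv2.minEnclosingCircle(q);print('pin',cx,cy,r,q.mean(0),np.nanmedian(P[m],0),len(q))
st=(H<20)&(S>90)&(np.abs(P[...,2]-64)<4);r=cv2.minAreaRect(P[st][:,:2].astype(np.float32));print('stand',r)
print(shift([cx,cy,95],-0.149))
save('p.png',im)
E
python3 pin.py
```

```text
[ 559.31870812 -387.79248095  233.46764762] [-3.13994104e+00  2.36090473e-03 -1.47677697e-01] [ 0.1   0.88  0.94  1.46 -0.74  1.18 -0.56]
pin 573.779541015625 -388.54296875 11.955153465270996 [ 573.7903  -388.26392] [ 573.99892136 -388.29646721  104.49815754] 529
stand ((527.550537109375, -382.0311279296875), (49.49964141845703, 144.6289825439453), 82.43693542480469)
(array([ 1.44, -0.11, 13.9 ]), np.float64(0.1))
```

View pics/p.png

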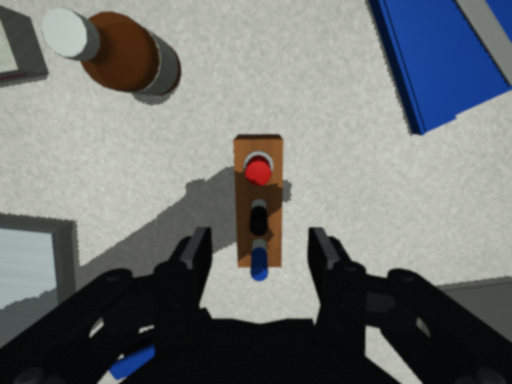

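The view shows the red pin at (258,172), outermost in the stand, with the markers toward the gripper side. Its position fits, with a head radius of 12.0 mm at 104 mm height.

Call:
play_rows:
  targets:
    - [0.4,1.4,-0.1,2,0]
    - [0.4,1.4,-0.1,6,0]
    - [0.4,1.4,-0.1,9,0]
    - [0.4,1.4,-0.1,11.5,0]
    - [0.4,1.4,-0.1,13,0]
    - [0.4,1.4,-0.1,13.8,0]
    - [0.4,1.4,-0.1,13.8,0]
    - [0.4,1.4,-0.1,13.8,0]

```text
clock: 10.55
eef_pos: [574.2, -390.2, 98.5]
tool_rot: [3.141, -0.002, -0.15]
force: [0.1, -0.5, -0.6]
width: 51.2
gripper_force: 0.0
```

Call:
play_rows:
  targets:
    - [0.9,0,0,0,0]
    - [0.9,0,0,0,0]
    - [0.9,0,0,0,0]
    - [0.9,0,0,0,0]
    - [0.9,0,0,0,0]
    - [0.9,0,0,0,0]

```text
clock: 11.15
eef_pos: [574.3, -389.5, 98.6]
tool_rot: [-3.141, -0.002, -0.15]
force: [-0.8, 2.5, 6.3]
width: 22.5
gripper_force: 58.5
```

Gripped with 58 N. I'll lift and carry it over.

Call:
play_rows:
  targets:
    - [0.9,0,0,-1,0]
    - [0.9,0,0,-3,0]
    - [0.9,0,0,-6,0]
    - [0.9,0,0,-9,0]
    - [0.9,0,0,-12,0]
    - [0.9,0,0,-14.5,0]
    - [0.9,0,0,-14.5,0]
    - [0.9,0,0,-14.5,0]

```text
clock: 11.95
eef_pos: [573.5, -389.8, 243.4]
tool_rot: [3.141, -0.001, -0.151]
force: [0.3, 0.6, -1.3]
width: 22.2
gripper_force: 58.8
```

```bash
python3 - <<'E'
from h import *
e=np.array([np.cos(1.3107),np.sin(1.3107)])
s=ctrl.read_state();print(s['width'],s['force'],s['eef_pos'])
print(shift([*(np.array([509.5,106])-60*e),243],1.3107))
E
```

```text
22.225852656187655 [ 0.27693804  0.60008677 -1.33370295] [ 573.49268373 -389.80156865  243.3559206 ]
(array([-14.43, -42.09,   0.  ]), np.float64(-83.7))
```

Call:
play_rows:
  targets:
    - [0.9,-1.5,-4,0,-8]
    - [0.9,-3,-8,0,-16]
    - [0.9,-4.5,-12,0,-24]
    - [0.9,-6,-16,0,-32]
    - [0.9,-7.5,-21,0,-41]
    - [0.9,-9,-25,0,-49]
    - [0.9,-10.5,-30,0,-58]
    - [0.9,-12,-34,0,-66]
    - [0.9,-13.5,-39,0,-75]
    - [0.9,-14.4,-42.1,0,-83.7]

```text
clock: 12.95
eef_pos: [492.3, 52.0, 241.1]
tool_rot: [-3.138, 0.0, 1.311]
force: [0.9, -0.6, -0.6]
width: 22.8
gripper_force: 59.1
```

Call:
play_rows:
  targets:
    - [0.9,0,0,1,0]
    - [0.9,0,0,3,0]
    - [0.9,0,0,5,0]
    - [0.9,0,0,5,0]
    - [0.9,0,0,5,0]

```text
clock: 13.45
eef_pos: [493.9, 47.4, 191.9]
tool_rot: [-3.14, 0.001, 1.3]
force: [0.2, 0.5, 0.2]
width: 22.2
gripper_force: 59.1
```

```bash
cat > fin.py <<'E'
from h import *
import sys
s=ctrl.read_state();print(s['eef_pos'],s['tool_rot'],s['width'],s['force'])
e=np.array([np.cos(1.3107),np.sin(1.3107)]);n=np.array([-e[1],e[0]])
im,d,P,T,f,c=cam('wrist');np.savez('last',im=im,P=P,T=T)
hsv=cv2.cvtColor(im,cv2.COLOR_RGB2HSV)
grn=((hsv[...,0]>40)&(hsv[...,0]<78)&(hsv[...,1]>100)).astype(np.uint8)
# hole: enclosed non-green component
cs,h=cv2.findContours(grn,cv2.RETR_CCOMP,cv2.CHAIN_APPROX_NONE)
for k,q in enumerate(cs):
    if h[0][k][3]>=0 and cv2.contourArea(q)>150:
        w=np.float32([ray(p,60,T,f,c)[:2] for p in q[:,0]])
        (a,b),r=cv2.minEnclosingCircle(w); el=cv2.fitEllipse(w)
        o=np.array(el[0]);print('hole circ',(a,b),r,'ell',el,'rel tcp along/lat',(o-s['eef_pos'][:2])@e,(o-s['eef_pos'][:2])@n)
u,v=cv2.boundingRect(max(cs,key=cv2.contourArea))[:2];print(u,v)
save(sys.argv[1],im)
E
python3 fin.py f1.png
```

```text
[493.90309935  47.39933172 191.87008743] [-3.14011929e+00  1.43263655e-03  1.30001092e+00] 22.156890464850456 [0.17722288 0.46011739 0.18151768]
hole circ (505.8086853027344, 99.4985580444336) 10.311578750610352 ell ((505.9129943847656, 99.75511169433594), (18.287548065185547, 19.724750518798828), 56.58262252807617) rel tcp along/lat 53.68343272856327 1.8585817717033288
201 78
```

View pics/f1.png

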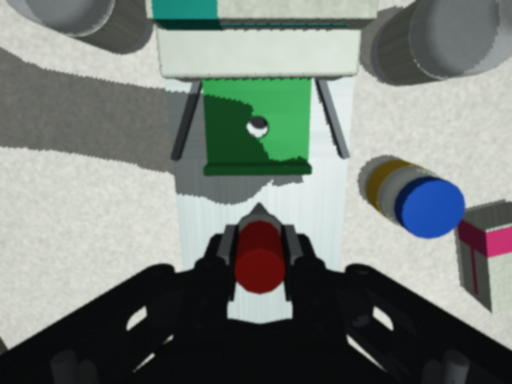

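The view shows the cassette hole at (257,127), with the sill hole's dark part up and to the right, and the pin hanging straight with its point at about (259,206). The hole measures 7 mm short, as expected.

```bash
python3 - <<'E'
from h import *
A=np.load('last.npz');T=A['T'];c=ctrl.calibration('wrist');f=192/np.tan(np.radians(c['vfov'])/2)
s=ctrl.read_state();t=s['eef_pos'][:2]
e=np.array([np.cos(1.3107),np.sin(1.3107)]);n=np.array([-e[1],e[0]])
p=ray((259.5,204.5),s['eef_pos'][2]-90.6,T,f,c)[:2];print('tip rel tcp',(p-t)@e,(p-t)@n)
C=np.array([505.9,99.7])-0*n
im=A['im'];save('f2.png',np.hstack([cv2.resize(im[105:150,235:280],(400,400)),cv2.resize(im[185:230,235:280],(400,400))]))
print(shift([*(C+3.5*e-1*n+.6*e),170],1.3107))
E
```

```text
tip rel tcp -2.3653001343847477 0.48722339556972727
(array([ 5.75, -0.2 ,  2.24]), np.float64(-0.6))
```

View pics/f2.png

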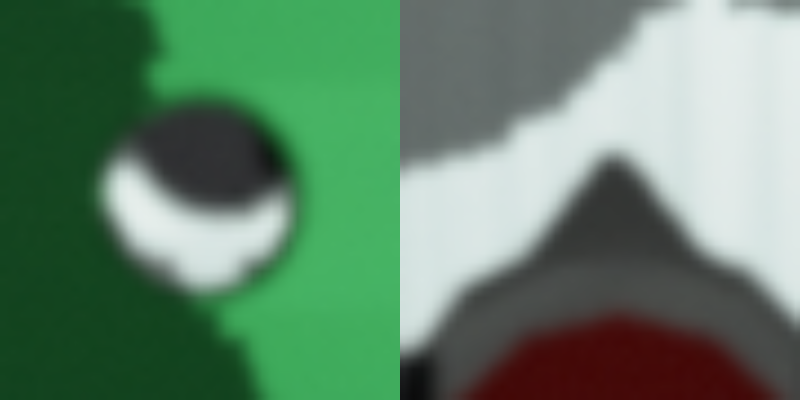

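Sill hole sits about 7 mm ahead and 2 mm to the right of the cassette hole, which matches my estimate (509.6,106). I'll aim the point at the middle of the overlap.

Call:
play_rows:
  targets:
    - [0.9,2,-0.1,0,-0.6]
    - [0.9,4,-0.2,0,-0.6]
    - [0.9,5.8,-0.2,0,-0.6]
    - [0.9,5.8,-0.2,1,-0.6]
    - [0.9,5.8,-0.2,2.4,-0.6]
    - [0.9,5.8,-0.2,3.4,-0.6]
    - [0.9,5.8,-0.2,3.4,-0.6]
    - [0.9,5.8,-0.2,3.4,-0.6]

```text
clock: 14.3
eef_pos: [507.9, 103.9, 158.4]
tool_rot: [-3.142, 0.0, 1.311]
force: [0.3, -0.7, -1.6]
width: 22.5
gripper_force: 59.1
```

```bash
python3 - <<'E'
from h import *
s=ctrl.read_state();t=s['eef_pos'][:2];print(s['eef_pos'],s['tool_rot'],s['force'])
e=np.array([np.cos(1.3107),np.sin(1.3107)]);n=np.array([-e[1],e[0]])
print('tcp rel sill',(t-[509.6,106])@e,(t-[509.6,106])@n)
im,d,P,T,f,c=cam('wrist');save('g1.png',cv2.resize(im[120:240,190:330],(700,600)))
E
```

```text
[507.90423061 103.88449096 158.37763956] [-3.14151055e+00  3.78778039e-04  1.31082716e+00] [ 0.28183147 -0.68334094 -1.55414729]
tcp rel sill -2.4804615258653246 1.0946793837505515
```

View pics/g1.png

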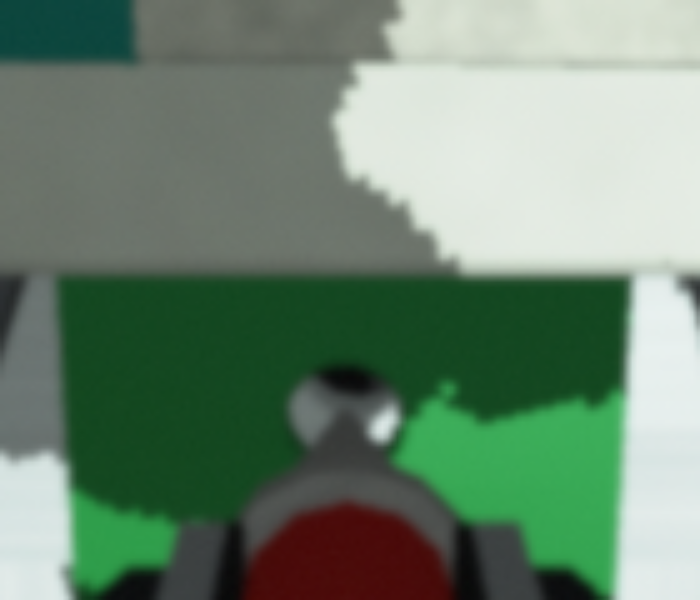

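The pin point at (345,412) sits over the overlap of the two holes. I'll descend gently.

Call:
play_rows:
  targets:
    - [0.9,0,0.1,0.5,0]
    - [0.9,0,0.1,1.0,0]
    - [0.9,0,0.1,1.4,0]
    - [0.9,0,0.1,1.8,0]
    - [0.9,0,0.1,2.2,0]
    - [0.9,0,0.1,2.4,0]
    - [0.9,0,0.1,2.4,0]

```text
clock: 15.05
eef_pos: [508.6, 104.4, 133.9]
tool_rot: [-3.141, 0.0, 1.312]
force: [-0.8, 0.2, -1.0]
width: 22.4
gripper_force: 59.1
```

Call:
play_rows:
  targets:
    - [0.9,0,0,0.4,0]
    - [0.9,0.05,0,0.8,0]
    - [0.9,0.1,0.05,1.2,0]
    - [0.9,0.15,0.05,1.6,0]
    - [0.9,0.15,0.05,1.8,0]
    - [0.9,0.15,0.05,1.8,0]

```text
clock: 15.65
eef_pos: [510.0, 105.0, 116.5]
tool_rot: [3.141, 0.0, 1.311]
force: [-0.7, -2.6, 1.7]
width: 22.1
gripper_force: 59.9
```

Call:
play_rows:
  targets:
    - [0.9,0.05,0,0.3,0]
    - [0.9,0.1,0,0.6,0]
    - [0.9,0.1,0,0.9,0]
    - [0.9,0.1,0,1.1,0]
    - [0.9,0.1,0,1.1,0]

```text
clock: 16.15
eef_pos: [510.4, 106.6, 105.2]
tool_rot: [3.141, -0.0, 1.312]
force: [-0.4, -1.3, 1.4]
width: 22.4
gripper_force: 59.7
```

Call:
play_rows:
  targets:
    - [0.9,0,0,0.3,0]
    - [0.9,0,0,0.6,0]
    - [0.9,0,0,0.8,0]
    - [0.9,0,0,1.0,0]
    - [0.9,0,0,1.2,0]
    - [0.9,0,0,1.2,0]

```text
clock: 16.75
eef_pos: [510.3, 106.7, 94.5]
tool_rot: [3.141, -0.001, 1.312]
force: [-3.5, -1.1, 14.9]
width: 22.4
gripper_force: 61.2
```

Call:
play_rows:
  targets:
    - [0.9,0,0,0.15,0]
    - [0.9,0,0,0.2,0]
    - [0.9,0,0,0.2,0]

```text
clock: 17.05
eef_pos: [510.3, 106.7, 94.4]
tool_rot: [3.141, -0.003, 1.311]
force: [-7.7, -1.3, 34.3]
width: 22.4
gripper_force: 63.4
```

Call:
play_rows:
  targets:
    - [0.9,0,0,-0.3,0]
    - [0.5,0,0,-0.3,0]
    - [0.45,0,0,-0.3,0]
    - [0.45,0,0,-0.3,0]
    - [0.45,0,0,-0.3,0]
    - [0.45,0,0,-0.3,0]

```text
clock: 17.65
eef_pos: [509.9, 106.8, 94.0]
tool_rot: [-3.141, 0.0, 1.312]
force: [0.6, -0.2, -0.4]
width: 46.9
gripper_force: 0.0
```

Call:
play_rows:
  targets:
    - [0.45,0,0,-1,0]
    - [0.45,0,0,-3,0]
    - [0.45,0,0,-6,0]
    - [0.45,0,0,-10,0]
    - [0.45,-3,0,-14,0]
    - [0.45,-6,0,-15,0]
    - [0.45,-6,0,-15,0]
    - [0.45,-6,0,-15,0]

```text
clock: 18.45
eef_pos: [494.6, 48.5, 245.1]
tool_rot: [3.141, -0.001, 1.31]
force: [-0.3, 0.1, -1.3]
width: 47.3
gripper_force: 0.0
```

```bash
python3 - <<'E'
from h import *
im,d,P,T,f,c=cam('wrist')
hsv=cv2.cvtColor(im,cv2.COLOR_RGB2HSV);H,S=hsv[...,0],hsv[...,1]
m=((H<6)|(H>173))&(S>150)&(P[...,2]>92)&(P[...,2]<110)
print('head',np.nanmedian(P[m],0),np.nanpercentile(P[m][:,2],[5,95]),m.sum())
im2,_,P,*_=cam('side')
for r in ctrl.trace('side','flap')[:1]: print(r['confidence'],r['bbox'],np.nanpercentile(P[r['pixels']],[5,95],axis=0).round().tolist())
save('z.png',np.hstack([cv2.resize(im[60:220,160:360],(450,360)),cv2.resize(im2[130:250,230:347],(350,360))]))
E
```

```text
head [509.11255199 103.87681728 101.08557016] [ 99.77315407 102.30842086] 503
0.49 [267.8, 143.0, 295.1, 152.7] [[485.0, 127.0, 67.0], [558.0, 150.0, 99.0]]
```

View pics/z.png

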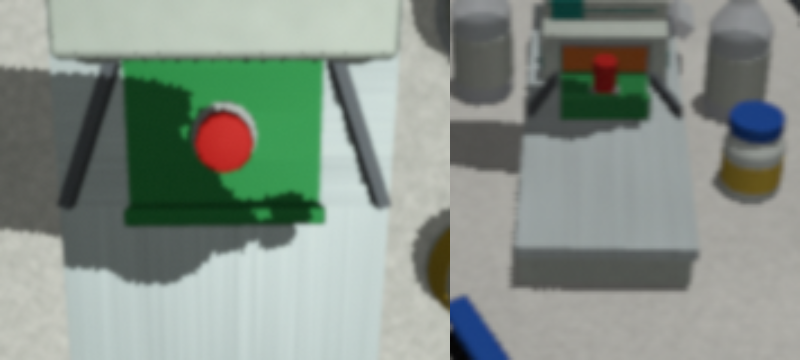

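The pin stands upright with its collar on the plate (head top about 100–101 mm, 100 expected). The flap is shut and the gripper is clear, so I'm handing in.

```bash
python3 -c "
from cell import ctrl
print(ctrl.finish_job())"
```

```text
the job is handed in; nothing more can be done
None
```

The job is handed in after about 18.6 s: the smaller cassette is in its bay with the flap shut behind it, and the red-headed pin is pressed down to its collar and left standing.

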